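# Feel along the saw's roller bed

## Task

Before cutting, check that no roller of the saw's outfeed roller bed is stuck: with the fingertips, stroke lightly along the tops of the whole row, from the open end towards the end with the upright stop plate, so that every one of the six rollers visibly turns that way. Only touch: do not press hard, lift anything, shove the bed out of its place, or disturb the other things on the bench, and finish with the hand clear.

Things in the scene. Friction and masses are not known exactly. Their poses are not given: they have to be found in the camera images.
- roller_bed: roller bed (outfeed of a mitre saw), 172 mm wide (own x), 420 mm long (own y), about 3.7 kg, standing loose on rubber feet. Six steel rollers, 36 mm diameter, 110 mm long along own x, at own y = -130, -78, -26, 26, 78, 130 mm; tops level, 100 mm above the bench, 10 mm above the side rails. Own -y end open, own +y end with a stop plate. Origin at bench level under its middle; z up
- stop_top (a point): middle of the top edge of the upright aluminium stop plate (100 mm wide, 6 mm thick) at the bed's own +y end; own y = 202 mm (the face towards the rollers), 130 mm above the bench
- first_top (a point): the middle of the top line of the first roller, the one at the open end (own y = -130 mm, 100 mm above the bench)
- last_top (a point): the middle of the top line of the last roller, the one next to the stop plate (own y = +130 mm, 100 mm above the bench)
- roller1 (a joint): angle turned by the first roller, counted from the open end (rad): 0 at the start, growing when its top runs towards the stop plate, negative the other way; turns freely without end, with a slight drag (about 0.3 N at the rim), and stays where it stops
- roller2 (a joint): angle turned by the second roller, counted from the open end (rad): 0 at the start, growing when its top runs towards the stop plate, negative the other way; turns freely without end, with a slight drag (about 0.3 N at the rim), and stays where it stops
- roller3 (a joint): angle turned by the third roller, counted from the open end (rad): 0 at the start, growing when its top runs towards the stop plate, negative the other way; turns freely without end, with a slight drag (about 0.3 N at the rim), and stays where it stops
- roller4 (a joint): angle turned by the fourth roller, counted from the open end (rad): 0 at the start, growing when its top runs towards the stop plate, negative the other way; turns freely without end, with a slight drag (about 0.3 N at the rim), and stays where it stops
- roller5 (a joint): angle turned by the fifth roller, counted from the open end (rad): 0 at the start, growing when its top runs towards the stop plate, negative the other way; turns freely without end, with a slight drag (about 0.3 N at the rim), and stays where it stops
- roller6 (a joint): angle turned by the last roller, counted from the open end (rad): 0 at the start, growing when its top runs towards the stop plate, negative the other way; turns freely without end, with a slight drag (about 0.3 N at the rim), and stays where it stops
- tape_measure: tape measure, black rounded case 36 x 68 x 64 mm high, standing; origin under its centre. A bystander: leave it alone
- glue_bottle: white glue bottle, 52 mm diameter, 135 mm high, standing; origin under its centre. A bystander: leave it alone
- offcut: pine offcut 45 x 120 x 34 mm high, lying flat; origin under its centre. A bystander: leave it alone
- try_square: try square lying flat: dark head 18 x 105 x 22 mm high with a thin steel blade reaching 199 mm along its own +x; origin under the head's centre. A bystander: leave it alone
- screw_jar: clear jar of screws, 68 mm diameter, 85 mm high, standing; origin under its centre. A bystander: leave it alone
- bench_brush: small brush, about 200 mm long, lying flat along its own x; origin under its centre. A bystander: leave it alone
- bar_clamp: bar clamp lying flat, 300 mm steel bar along its own x, wooden handle; at most 25 mm high, reaching 210 mm from its origin. A bystander: leave it alone

How it is judged (in metres and radians):
At the end, for the whole second after the job is handed in: every one of the six rollers has turned at least 0.4 rad (about 23 degrees) in all towards the stop plate; the bed stands level, at rest, within 20 mm of where it stood, both ends; every bystander is within 20 mm of its place (value of joint each of roller1, roller2, roller3, roller4, roller5, roller6 above 0.4 rad and distance of each of roller_bed, first_top, last_top, tape_measure, glue_bottle, offcut, try_square, screw_jar, bench_brush, bar_clamp from where it was at the start of the episode below 0.02 m and angle between roller_bed's own z axis and vertical below 0.05 rad and linear speed of roller_bed below 0.01 m/s); the robot touches nothing.
It fails at once if the fingers press or push the roller bed or a roller with more than 25 N (contact force between the fingers and roller_bed above 25 N).
It fails at once if the roller bed is lifted or tipped (more than 8 mm up, or 0.05 rad) (height (world z) of roller_bed above 0.008 m or angle between roller_bed's own z axis and vertical above 0.05 rad).
It fails at once if the roller bed is shoved more than 20 mm at either end (distance of any of roller_bed, first_top, last_top from where it was at the start of the episode above 0.02 m).
It fails at once if a bystander is moved, lifted or knocked over (more than 20 mm, or 0.3 rad) (distance of any of tape_measure, glue_bottle, offcut, try_square, screw_jar, bench_brush, bar_clamp from where it was at the start of the episode above 0.02 m or angle between any of tape_measure, glue_bottle, offcut, try_square, screw_jar, bench_brush, bar_clamp's own z axis and vertical above 0.3 rad).
It also fails if it takes over 48 s, if anything falls off the work surface, if the arm or the gripper's body presses on something with over 40 N, if the wrist force passes 120 N, or if a joint passes its speed limit or range.

## Robot

A 6-joint arm with a two-finger parallel gripper is mounted at the origin on the work surface. World frame = base frame: x ahead of the robot, y to its left, z up, the work surface at z = 0. Lengths are in mm, angles in rad, forces in N, time in s.
With the tool pointing down it reaches from about 350 to 975 mm from the base axis. Payload 7.1 kg.
Tool frame: the origin (TCP) lies midway between the tips of the shut fingers; the grasp point (between the pads) lies 19 mm behind it (ctrl.grasp_offset is the distance from the TCP to the grasp point, in mm); z points along the fingers, y is the line along which they close (so a half turn about z gives the same grasp; the last joint's range is limited). The gripper opens to 88 mm and grips with 3 to 60 N. Pads are 20 mm wide; open, the fingers measure 115 mm over their backs; the gripper's body (75 mm by 178 mm) begins 61 mm behind the grasp point.
Start: joints at [-1.349, 0.423, 1.63, -0, 1.089, -0.019], TCP at [149.069, -606.946, 202.475] pointing down, gripper open.
Joint ranges: [-3, 3], [-0.9, 2.11], [0.09, 2.58], [-1.31, 4.45], [0.11, 2.69], [-2.54, 2.54]. Speed limits (rad/s): [2.39, 2.39, 3.01, 3.14, 3.14, 3.14].

## Interface

Orientations are given as a rotation vector (axis times angle).
In Python, from workcell import ctrl gives the robot as it stands. The module is installed in compiled form; this text tells all that it offers.
- The arm moves only by the tool servo_tool, never from a script. Its argument "rows" is a list of rows, each a list of 7 numbers: the turn, a rotation vector about the tool's x, y, z as a fraction of full scale, then the shift along the tool's x, y, z as a fraction of full scale, then the finger opening in mm, from 0 to 87.8. A call has 1 to 10 rows; each row is the pose to reach, as a shift and turn from the pose commanded when the call began, along the tool's axes at that moment; what a row does not reach only later rows make up. Full scale, the value 1, is 20 cm for a shift and 1.5 rad for a turn. A row lasts 1/8 s, in which the tool goes at most 62.5 mm and 10.7 degrees, less where a joint would pass 70% of its speed; a pose out of reach is approached as far as the arm can. A call with a number of a shift or a turn outside -1 to 1 is refused whole. A call with a gripper value outside its range is refused whole. The fingers move at their own pace and stop on an object; the grip force is fixed at half the most. Time passes only in rows, so rows that repeat a pose let the fingers close. It gives the time, the measured TCP pose, the force, the opening and the grip force at its end, in the units of the state.
- ctrl.get_obs(): the state, without advancing time (a new reading comes with each control period).
- ctrl.get_image(name): name is "scene" or "side" or "wrist"; returns (picture, depth): 384x512x3 uint8, red, green, blue; 384x512 float32, mm along the optical axis (not along the pixel's ray), 0 where there is no reading.
- ctrl.camera_info(name): a dict with "intrinsics" (3x3 intrinsics, pixels), "R" (3x3) and "t" (3): a world point X has camera coordinates R X + t. Camera axes: x right, y down, z forward; pixel columns grow to the right and rows downward; lengths in mm; the calibration is good to about 2 mm. The wrist camera is an equidistant fisheye: a pixel r from the principal point sees the ray r / f radians off the axis. A picture is of the moment at which its call begins: read the wrist's pose just before it. camera_info takes no time and is no camera call; for the wrist camera it gives the pose at the moment of the call.
- ctrl.close_job(): hands the job in; it is judged then, once.
The state is a dict: "t": time; "qpos": joint angles; "qvel": joint speeds; "joint_torque": joint torques, N m; "ee_pos": TCP position; "orientation": TCP orientation; "ft_force": force on the tool from outside, world axes, zero at the start; "moment": the same for the moment, N m; "width": finger opening in mm; "grasp_force": force on a finger pad.
Only numpy, scipy, OpenCV 4.12 (cv2) and the standard library are available. Lean on these libraries where they do the work, as an engineer would, in place of code of your own. Each camera call takes 0.05 s, during which the arm holds its last target. There are 200 camera calls.

## Working session

There is one attempt and no reset: what is moved stays moved. The work goes in short steps, Python scripts to look and compute and a tool call to move; the robot and the scene stay as the last step left them, time stands still between calls to the robot, and variables do not carry over. Pictures are saved under pics/ and viewed, at most 10 in all, crops included, and the job is handed in when it is done.

Besides the shell and the picture viewer there is one more tool, called in YAML: its name, and indented under it one key for each argument. servo_tool: Moves the arm, as the interface text tells. Its arguments: {"type":"object","properties":{"rows":{"type":"array","items":{"type":"array","items":{"type":"number"}}}},"required":["rows"]}

```bash
mkdir -p pics
cat > h.py <<'E'
import numpy as np, cv2
from workcell import ctrl
def grab(n):
    im,d=ctrl.get_image(n); i=ctrl.camera_info(n)
    np.savez('%s.npz'%n,im=im,d=d,K=i['intrinsics'],R=i['R'],t=i['t'])
    return im,d
def cloud(n):
    z=np.load('%s.npz'%n); d=z['d']; K=z['K']
    v,u=np.mgrid[:d.shape[0],:d.shape[1]]
    c=np.stack([(u-K[0,2])/K[0,0]*d,(v-K[1,2])/K[1,1]*d,d],-1)
    return (c-np.ravel(z['t']))@z['R'], z['im'], d
E
python3 - <<'E'
from h import *
a,_=grab('scene'); b,_=grab('side')
cv2.imwrite('pics/a.png',cv2.cvtColor(np.vstack([a])[:,:],cv2.COLOR_RGB2BGR))
cv2.imwrite('pics/b.png',cv2.cvtColor(b,cv2.COLOR_RGB2BGR))
o=ctrl.get_obs(); print(o['ee_pos'],o['orientation'],o['t'])
for n in('scene','side'):
    P,im,d=cloud(n); m=(d>0)&(P[...,2]>94)&(P[...,2]<106)
    print(n,np.linalg.inv(np.eye(3))[0,0],m.sum()); 
    c,l,s,ce=cv2.connectedComponentsWithStats(m.astype(np.uint8))
    for k in range(1,c):
        if s[k,4]>15: print(s[k],P[l==k].mean(0).round(),P[l==k].min(0).round(),P[l==k].max(0).round())
E
```

```text
[ 148.94827661 -606.45716372  201.79272023] [-3.11751111e+00 -3.77148858e-01  2.04078765e-04] 0.1
scene 1.0 3171
[119   9  14  10  26] [ -603. -1695.   101.] [ -687. -1707.    94.] [ -524. -1683.   106.]
[443  17  47  10  73] [-1568.   559.   101.] [-1589.   407.    94.] [-1548.   713.   105.]
[  0  25 103  63 246] [   92. -1695.   100.] [ -373. -1711.    94.] [  476. -1682.   106.]
[498  27  14   5  31] [-1566.   809.   101.] [-1594.   768.    94.] [-1550.   849.   106.]
[146  48  10   5  16] [ -238. -1185.   100.] [ -267. -1219.    95.] [ -226. -1164.   105.]
[378  80   7   5  16] [-521.  209.  101.] [-530.  191.   95.] [-501.  226.  106.]
[406  89  18   5  22] [-510.  390.   98.] [-517.  349.   94.] [-501.  439.  102.]
[438  97  19   6  24] [-509.  566.   98.] [-517.  517.   94.] [-502.  610.  102.]
[458 102  15   5  21] [-510.  652.   97.] [-519.  618.   94.] [-500.  687.  102.]
[477 107  17   5  24] [-511.  751.   97.] [-518.  712.   94.] [-500.  789.  100.]
[300 125  29   9  58] [ 53.  14. 100.] [-11. -58.  94.] [ 74.  69. 106.]
[ 14 139  14   7  32] [  759. -1179.   101.] [  7
[... 2280 characters left out ...]
. -145.   94.] [ 579. -117.  102.]
[310 184  11   7  46] [ 403. -193.   99.] [ 388. -209.   94.] [ 422. -182.  106.]
[251 187  33  15 159] [520. -79.  97.] [466. -95.  94.] [577. -68. 102.]
[243 196  34  15 176] [519. -27.  97.] [467. -43.  94.] [575. -15. 101.]
[235 205  35  16 197] [515.  24.  97.] [463.   8.  94.] [573.  38. 102.]
[224 220  31  14  89] [515.  99. 100.] [467.  94.  94.] [566. 102. 106.]
[406 270  59  36 222] [  9.  57. 100.] [-64.   6.  94.] [ 71.  72. 106.]
[  0 296  19  23 149] [813. 588. 104.] [794. 562. 101.] [831. 613. 106.]
[ 60 306  42  78 262] [603. 563. 100.] [571. 482.  94.] [640. 632. 106.]
[  0 372  46  12 125] [645. 668. 101.] [595. 646.  94.] [685. 684. 106.]
```

View pics/a.png

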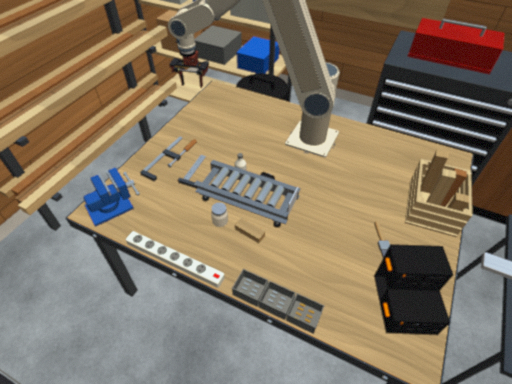

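View pics/b.png

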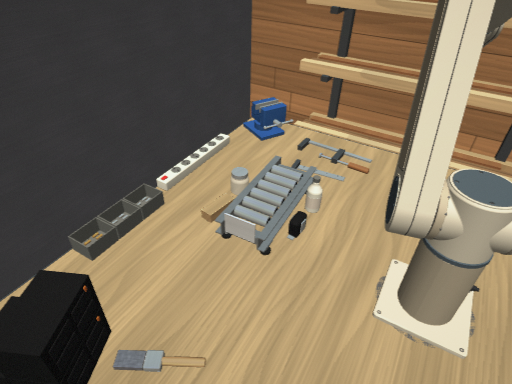

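```bash
cat > rel.py <<'E'
import sys
from h import *
from scipy.spatial.transform import Rotation as Ro
def rel(target,yaw=1.619):
    o=ctrl.get_obs(); R=Ro.from_rotvec(o['orientation'])
    c,s=np.cos(yaw),np.sin(yaw); T=Ro.from_matrix(np.array([[c,s,0],[s,-c,0],[0,0,-1]]))
    print(o['t'],o['ee_pos'].round(1) if hasattr(o['ee_pos'],'round') else o['ee_pos'],'F',np.round(o['ft_force'],2),'q',np.round(o['qpos'],2))
    print('turn',((R.inv()*T).as_rotvec()/1.5).round(4),'shift',(R.inv().apply(np.array(target)-o['ee_pos'])/200).round(4))
if __name__=='__main__': rel([float(x) for x in sys.argv[1:4]])
E
python3 rel.py 530 -237 150
```

```text
0.1 [ 148.9 -606.5  201.8] F [ 0.54 -0.02 -0.42] q [-1.35  0.42  1.63  0.    1.09 -0.02]
turn [-7.000e-04 -6.000e-04 -9.188e-01] shift [ 2.2908 -1.3393  0.2609]
```

servo_tool:
  rows:
    - [0,0,0,0.3,-0.18,0,0]
    - [0,0,0,0.6,-0.36,0,0]
    - [0,0,0,0.9,-0.53,0,0]
    - [0,0,0,1,-0.6,0,0]
    - [0,0,0,1,-0.6,0,0]

```text
t: 0.72
ee_pos: [316.2, -440.5, 202.3]
orientation: [-3.117, -0.384, 0.0]
ft_force: [0.1, -0.3, 0.3]
width: 41.1
grasp_force: 0.0
```

servo_tool:
  rows:
    - [0,0,0,0.3,-0.15,0,0]
    - [0,0,0,0.6,-0.3,0,0]
    - [0,0,-0.12,0.8,-0.4,0,0]
    - [0,0,-0.24,0.9,-0.5,0,0]
    - [0,0,-0.36,1,-0.55,0,0]
    - [0,0,-0.48,1,-0.55,0,0]
    - [0,0,-0.6,1,-0.55,0,0]
    - [0,0,-0.6,1,-0.55,0,0]

```text
t: 1.72
ee_pos: [482.2, -289.1, 202.2]
orientation: [-2.646, -1.693, 0.001]
ft_force: [0.5, -0.2, -0.1]
width: 0.6
grasp_force: 0.0
```

```bash
python3 rel.py 530 -237 125
```

```text
1.725 [ 482.2 -289.1  202.2] F [ 0.52 -0.2  -0.09] q [-0.56  0.33  1.77 -0.    1.04 -0.13]
turn [-3.000e-04  1.000e-04 -3.204e-01] shift [0.3369 0.1077 0.3859]
```

servo_tool:
  rows:
    - [0,0,-0.11,0.12,0.04,0.1,0]
    - [0,0,-0.22,0.24,0.08,0.2,0]
    - [0,0,-0.32,0.337,0.108,0.3,0]
    - [0,0,-0.32,0.337,0.108,0.386,0]
    - [0,0,-0.32,0.337,0.108,0.386,0]
    - [0,0,-0.32,0.337,0.108,0.386,0]

```text
t: 2.48
ee_pos: [530.2, -236.9, 125.7]
orientation: [2.169, 2.272, 0.0]
ft_force: [-0.4, -0.2, 0.5]
width: 0.4
grasp_force: 0.0
```

Run:
```python
from h import *
from rel import rel
rel([530,-237,101])
a,_=grab('wrist'); b,_=grab('side')
cv2.imwrite('pics/c.png',cv2.cvtColor(np.vstack([cv2.resize(a[:,:],None,fx=.75,fy=.75),cv2.resize(b[100:300,150:406],(384,300))[:,:] if 0 else np.pad(cv2.resize(b[120:280,180:350],(306,288)),((0,0),(0,78),(0,0)))]),cv2.COLOR_RGB2BGR))
```

```text
2.475 [ 530.2 -236.9  125.7] F [-0.36 -0.16  0.48] q [-0.44  0.46  1.78 -0.    0.9  -0.49]
turn [ 0.0002  0.0002 -0.0011] shift [-0.0004 -0.0011  0.1237]
```

View pics/c.png

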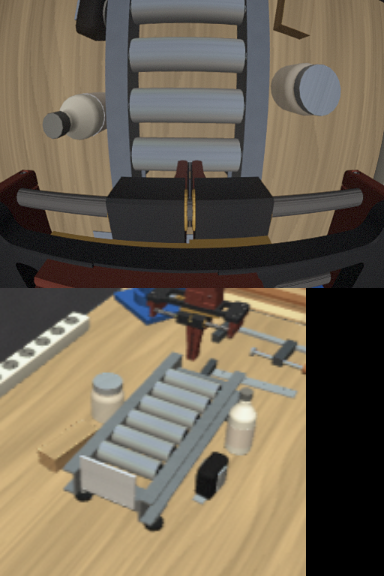

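servo_tool:
  rows:
    - [0,0,0,0,0,0.06,0]
    - [0,0,0,0,0,0.1,0]
    - [0,0,0,0,0,0.115,0]
    - [0,0,0,0,0,0.12,0]
    - [0,0,0,0,0,0.12,0]

```text
t: 3.2
ee_pos: [530.5, -235.9, 101.3]
orientation: [2.165, 2.276, 0.0]
ft_force: [-0.5, -0.3, 0.3]
width: 0.5
grasp_force: 0.0
```

servo_tool:
  rows:
    - [0,0,0,0,0,0.004,0]
    - [0,0,0,0,0,0.004,0]

```text
t: 3.45
ee_pos: [530.5, -236.0, 100.6]
orientation: [2.165, 2.276, 0.0]
ft_force: [-0.1, 0.5, -0.1]
width: 0.1
grasp_force: 0.0
```

servo_tool:
  rows:
    - [0,0,0,0,0,0.003,0]
    - [0,0,0,0,0,0.003,0]

```text
t: 3.7
ee_pos: [530.4, -235.9, 99.9]
orientation: [-2.165, -2.276, 0.0]
ft_force: [0.6, -0.8, -0.3]
width: 0.4
grasp_force: 0.0
```

servo_tool:
  rows:
    - [0,0,0,0,0,0.003,0]
    - [0,0,0,0,0,0.003,0]

```text
t: 3.95
ee_pos: [530.4, -235.9, 99.2]
orientation: [-2.165, -2.276, 0.0]
ft_force: [-0.5, -0.1, -1.4]
width: 0.2
grasp_force: 0.0
```

servo_tool:
  rows:
    - [0,0,0,0,0,0.003,0]
    - [0,0,0,0,0,0.003,0]

```text
t: 4.2
ee_pos: [530.4, -235.9, 98.6]
orientation: [-2.165, -2.276, 0.0]
ft_force: [0.8, 0.3, -0.4]
width: 0.6
grasp_force: 0.0
```

servo_tool:
  rows:
    - [0,0,0,0,0,0.003,0]
    - [0,0,0,0,0,0.003,0]

```text
t: 4.45
ee_pos: [530.4, -235.9, 98.0]
orientation: [-2.165, -2.276, 0.0]
ft_force: [-0.4, -0.4, 0.3]
width: 0.9
grasp_force: 0.0
```

servo_tool:
  rows:
    - [0,0,0,0,0,0.003,0]
    - [0,0,0,0,0,0.003,0]

```text
t: 4.7
ee_pos: [530.4, -235.9, 97.4]
orientation: [-2.165, -2.276, -0.0]
ft_force: [-0.3, 0.4, 0.5]
width: 0.6
grasp_force: 0.0
```

Run:
```python
from h import *
b,_=grab('side')
cv2.imwrite('pics/d.png',cv2.cvtColor(cv2.resize(b[90:230,210:350],(600,600),interpolation=2),cv2.COLOR_RGB2BGR))
print(ctrl.get_obs()['ft_force'])
```

```text
[ 0.21908052 -0.20233774  0.19024901]
```

View pics/d.png

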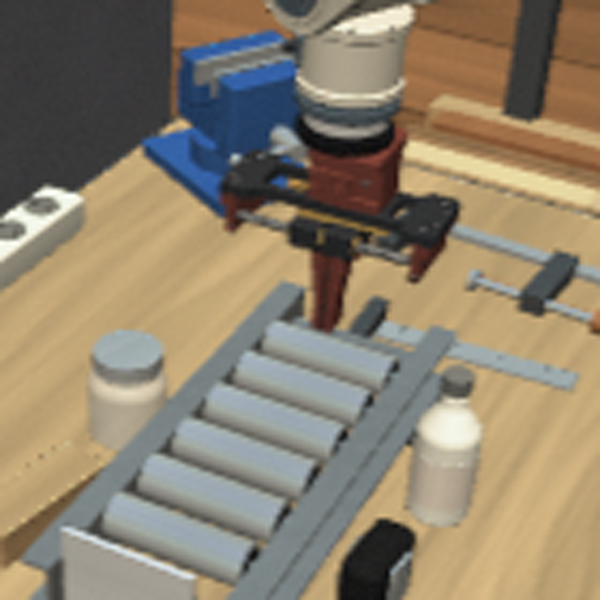

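servo_tool:
  rows:
    - [0,0,0,0,0,0.003,0]
    - [0,0,0,0,0,0.003,0]

```text
t: 5.0
ee_pos: [530.4, -235.9, 96.8]
orientation: [-2.165, -2.276, 0.0]
ft_force: [-0.0, 0.6, -0.3]
width: 0.3
grasp_force: 0.0
```

servo_tool:
  rows:
    - [0,0,0,0,0,0.003,0]
    - [0,0,0,0,0,0.003,0]

```text
t: 5.25
ee_pos: [530.4, -235.9, 96.2]
orientation: [-2.165, -2.276, 0.0]
ft_force: [-0.3, -0.1, -0.3]
width: 0.7
grasp_force: 0.0
```

Run:
```python
from h import *
grab('wrist');grab('scene');
z=np.load('wrist.npz'); im=z['im']; cv2.imwrite('pics/e.png',cv2.cvtColor(cv2.resize(im[120:320,130:380],(750,600),interpolation=2),cv2.COLOR_RGB2BGR))
K=z['K'];R=z['R'];t=np.ravel(z['t'])
# project roller top points, and fingertip, fisheye
for p in [(530,-237,100),(527.5,-185,100),(525,-133,100),(530.4,-236,97)]:
    c=R@np.array(p)+t; r=np.hypot(c[0],c[1]); th=np.arctan2(r,c[2])
    u=K[0,2]+K[0,0]*th*c[0]/r; v=K[1,2]+K[1,1]*th*c[1]/r; print(p,u,v,'crop',(u-130)*3,(v-120)*3)
print(ctrl.get_obs()['ft_force'])
```

```text
(530, -237, 100) 254.1173115809938 225.2933727950824 crop 372.35193474298137 315.8801183852472
(527.5, -185, 100) 254.389002165808 143.3353973160044 crop 373.167006497424 70.00619194801317
(525, -133, 100) 254.5897866964456 57.27767975253764 crop 373.76936008933683 -188.1669607423871
(530.4, -236, 97) 254.7936262590501 222.23788711502698 crop 374.38087877715026 306.71366134508094
[0.86731581 0.51008538 0.74864006]
```

View pics/e.png

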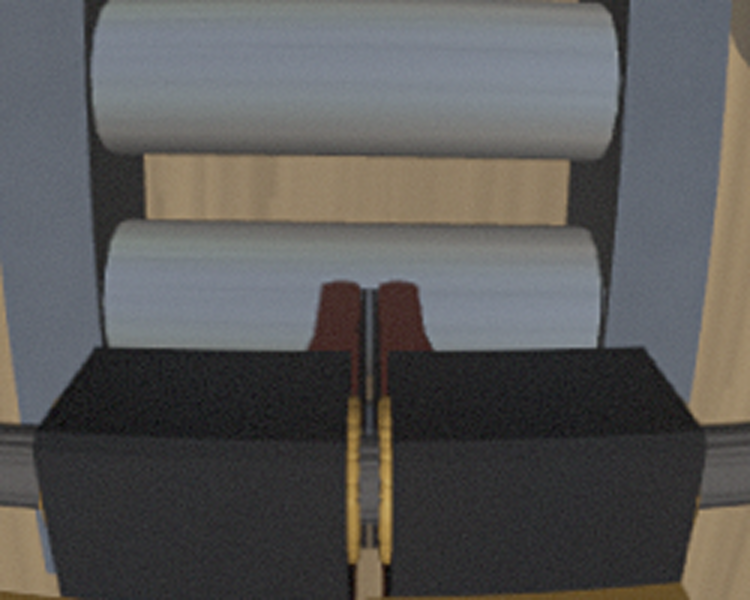

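servo_tool:
  rows:
    - [0,0,0,0,0,0.004,0]
    - [0,0,0,0,0,0.004,0]

```text
t: 5.6
ee_pos: [530.3, -235.9, 95.4]
orientation: [-2.165, -2.276, 0.0]
ft_force: [0.3, 0.5, 0.4]
width: 0.3
grasp_force: 0.0
```

servo_tool:
  rows:
    - [0,0,0,0,0,0.004,0]
    - [0,0,0,0,0,0.004,0]

```text
t: 5.85
ee_pos: [530.4, -235.9, 94.6]
orientation: [-2.165, -2.276, 0.0]
ft_force: [0.3, -0.5, 0.3]
width: 0.8
grasp_force: 0.0
```

Run:
```python
from h import *
print(ctrl.get_obs()['ft_force'])
for n in('scene','side'):
    P,im,d=cloud(n)
    m=(d>0)&(abs(P[...,0]-524)<12)&(P[...,1]>-215)&(P[...,1]<40)
    z=P[m][:,2]; print(n,[round(np.percentile(z[z>85],q),1) for q in (80,90,95,99)])
    m=(d>0)&(P[...,0]>640)&(P[...,0]<720)&(abs(P[...,1])<250)&(P[...,2]<15); print('bench',np.median(P[m][:,2]),m.sum())
```

```text
[ 0.3204569  -0.52064843  0.26217279]
scene [np.float64(479.3), np.float64(505.3), np.float64(514.8), np.float64(522.5)]
bench 0.2973383927076403 1843
side [np.float64(432.0), np.float64(476.3), np.float64(495.5), np.float64(513.6)]
bench -0.7074017803106623 1442
```

Run:
```python
from h import *
grab('side');grab('scene')
for n in('scene','side'):
    P,im,d=cloud(n); I=im.astype(int)
    m=(d>0)&(abs(P[...,0]-530)<45)&(P[...,1]>-290)&(P[...,1]<-190)&(P[...,2]>70)&(P[...,2]<180)&(I[...,0]>I[...,2]*1.6)&(I[...,0]<160)
    Q=P[m]; q=Q[np.argsort(Q[:,2])][:14]; print(n,m.sum()); print(q.round(0).tolist())
    v,u=np.where(m); print(v.max(),u[v==v.max()])
b=np.load('scene.npz')['im'];c=np.load('side.npz')['im']
cv2.imwrite('pics/f.png',cv2.cvtColor(np.hstack([cv2.resize(x,(400,500),interpolation=2) for x in(b[145:205,190:238],c[150:210,255:303])]),cv2.COLOR_RGB2BGR))
```

```text
scene 29
[[538.0, -241.0, 124.0], [536.0, -242.0, 128.0], [537.0, -227.0, 129.0], [540.0, -230.0, 130.0], [534.0, -223.0, 134.0], [542.0, -233.0, 137.0], [540.0, -229.0, 137.0], [532.0, -225.0, 137.0], [540.0, -224.0, 139.0], [539.0, -235.0, 139.0], [541.0, -238.0, 140.0], [540.0, -229.0, 142.0], [539.0, -239.0, 143.0], [531.0, -224.0, 143.0]]
173 [217 219 220]
side 118
[[537.0, -225.0, 117.0], [524.0, -247.0, 118.0], [533.0, -225.0, 118.0], [524.0, -230.0, 119.0], [524.0, -222.0, 119.0], [523.0, -236.0, 120.0], [529.0, -223.0, 121.0], [537.0, -224.0, 122.0], [527.0, -226.0, 124.0], [523.0, -243.0, 124.0], [530.0, -224.0, 124.0], [523.0, -235.0, 124.0], [523.0, -219.0, 125.0], [523.0, -226.0, 125.0]]
167 [286]
```

View pics/f.png

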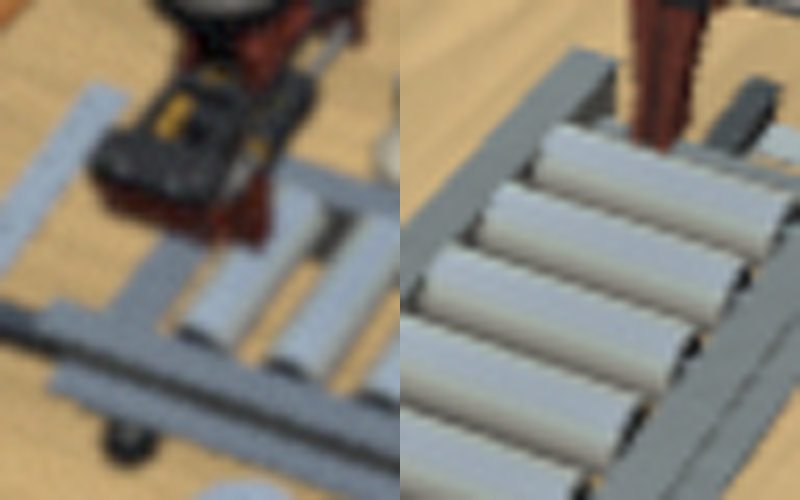

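Run:
```python
from h import *
def ray(n,u,v):
    z=np.load(n+'.npz');K=z['K'];R=z['R'];t=np.ravel(z['t']); return -R.T@t, R.T@np.array([(u-K[0,2])/K[0,0],(v-K[1,2])/K[1,1],1])
for n,u,v in(('side',285.6,167.8),('scene',220.5,174)):
    o,d=ray(n,u,v)
    for y in(-236,-226): print(n,y,(o+d*(y+236*0-o[1])/d[1]).round(1))
    for x in (530,543): print(n,x,(o+d*(x-o[0])/d[0]).round(1))
def proj(n,p):
    z=np.load(n+'.npz');c=z['R']@np.array(p)+np.ravel(z['t']);c=z['K']@c;return (c[:2]/c[2]).round(1)
for n in('side','scene'):
    for zz in(95,105,115): print(n,zz,proj(n,(530.4,-226,zz)),proj(n,(543,-226,zz)))
    print('roller1 ends',proj(n,(475,-239,100)),proj(n,(585,-234,100)))
    P,im,dd=cloud(n)
    v,u=[int(q) for q in proj(n,(530.4,-230,125))[::-1]]
    print([(r,P[r,u].round(0).tolist()) for r in range(v-2,v+14,2)])
```

```text
side -236 [ 531.4 -236.   105. ]
side -226 [ 527.1 -226.   112.3]
side 530 [ 530.  -232.8  107.3]
side 543 [ 543.  -263.2   85.3]
scene -236 [ 520.4 -236.   103.7]
scene -226 [ 535.3 -226.   121.9]
scene 530 [ 530.  -229.6  115.4]
scene 543 [ 543.  -220.8  131.3]
side 95 [284.4 171.6] [281.2 170.5]
side 105 [284.6 169.2] [281.4 168.2]
side 115 [284.8 166.9] [281.6 165.8]
roller1 ends [300.4 173.4] [271.8 164.8]
[(161, [530.0, -222.0, 142.0]), (163, [530.0, -225.0, 132.0]), (165, [530.0, -224.0, 124.0]), (167, [528.0, -221.0, 118.0]), (169, [533.0, -237.0, 99.0]), (171, [530.0, -231.0, 95.0]), (173, [526.0, -222.0, 93.0]), (175, [525.0, -223.0, 84.0])]
scene 95 [221.5 177.7] [220.  179.6]
scene 105 [221.3 176. ] [219.9 177.9]
scene 115 [221.2 174.4] [219.7 176.3]
roller1 ends [225.1 167.7] [213.3 184.6]
[(170, [538.0, -225.0, 149.0]), (172, [540.0, -224.0, 139.0]), (174, [539.0, -226.0, 125.0]), (176, [528.0, -234.0, 100.0]), (178, [540.0, -228.0, 101.0]), (180, [547.0, -223.0, 98.0]), (182, [548.0, -224.0, 86.0]), (184, [491.0, -264.0, -2.0])]
```

servo_tool:
  rows:
    - [0,0,0,0,0,0.005,0]
    - [0,0,0,0,0,0.01,0]
    - [0,0,0,0,0,0.01,0]

```text
t: 6.32
ee_pos: [530.3, -235.9, 92.6]
orientation: [-2.165, -2.276, 0.0]
ft_force: [-0.1, -0.1, -0.0]
width: 0.4
grasp_force: 0.0
```

servo_tool:
  rows:
    - [0,0,0,0,0,0.005,0]
    - [0,0,0,0,0,0.005,0]

```text
t: 6.58
ee_pos: [530.3, -235.9, 91.6]
orientation: [-2.165, -2.276, 0.0]
ft_force: [0.1, 0.6, 0.0]
width: 0.3
grasp_force: 0.0
```

Run:
```python
from h import *
o=ctrl.get_obs();print(o['ee_pos'],o['ft_force'])
grab('side');grab('scene')
P,im,d=cloud('side')
for u in(284,285,286): print([(r,P[r,u].round(0).tolist(),im[r,u].tolist()) for r in range(164,176)])
```

```text
[ 530.33799686 -235.90713049   91.58398283] [0.13448925 0.57409772 0.02768335]
[(164, [533.0, -223.0, 128.0], [67, 39, 34]), (165, [533.0, -223.0, 123.0], [66, 38, 33]), (166, [534.0, -226.0, 117.0], [61, 34, 29]), (167, [531.0, -220.0, 118.0], [67, 44, 39]), (168, [534.0, -228.0, 107.0], [108, 106, 105]), (169, [536.0, -234.0, 99.0], [159, 171, 180]), (170, [535.0, -231.0, 97.0], [157, 168, 179]), (171, [532.0, -227.0, 96.0], [157, 170, 179]), (172, [532.0, -227.0, 92.0], [159, 170, 171]), (173, [530.0, -222.0, 92.0], [158, 168, 160]), (174, [530.0, -223.0, 87.0], [148, 152, 142]), (175, [529.0, -223.0, 83.0], [136, 135, 127])]
[(164, [528.0, -221.0, 131.0], [64, 37, 32]), (165, [529.0, -222.0, 126.0], [67, 39, 34]), (166, [528.0, -222.0, 122.0], [65, 38, 34]), (167, [529.0, -224.0, 116.0], [77, 44, 38]), (168, [529.0, -225.0, 111.0], [93, 75, 72]), (169, [534.0, -237.0, 99.0], [148, 153, 158]), (170, [532.0, -234.0, 97.0], [155, 166, 177]), (171, [530.0, -229.0, 96.0], [158, 170, 180]), (172, [527.0, -224.0, 95.0], [156, 168, 172]), (173, [528.0, -228.0, 89.0], [160, 169, 164]), (174, [526.0, -224.0, 87.0], [152, 158, 149]), (175, [526.0, -224.0, 83.0], [140, 140, 132])]
[(164, [526.0, -224.0, 130.0], [82, 44, 37]), (165, [524.0, -221.0, 128.0], [81, 43, 36]), (166, [527.0, -228.0, 119.0], [82, 43, 37]), (167, [524.0, -222.0, 119.0], [88, 46, 38]), (168, [525.0, -226.0, 112.0], [91, 56, 49]), (169, [531.0, -240.0, 98.0], [143, 143, 143]), (170, [528.0, -235.0, 98.0], [159, 171, 182]), (171, [526.0, -229.0, 97.0], [157, 168, 180]), (172, [526.0, -230.0, 92.0], [157, 168, 174]), (173, [524.0, -227.0, 91.0], [158, 169, 166]), (174, [522.0, -224.0, 89.0], [155, 163, 155]), (175, [522.0, -223.0, 86.0], [144, 145, 137])]
```

servo_tool:
  rows:
    - [0,0,0,0,0,0.005,0]
    - [0,0,0,0,0,0.01,0]
    - [0,0,0,0,0,0.015,0]
    - [0,0,0,0,0,0.015,0]

```text
t: 7.18
ee_pos: [530.3, -235.9, 88.6]
orientation: [-2.165, -2.276, 0.0]
ft_force: [0.4, 0.4, -0.8]
width: 0.1
grasp_force: 0.0
```

servo_tool:
  rows:
    - [0,0,0,0,0,0.005,0]
    - [0,0,0,0,0,0.005,0]

```text
t: 7.42
ee_pos: [530.4, -235.9, 87.6]
orientation: [-2.165, -2.276, 0.0]
ft_force: [0.1, -0.0, -1.2]
width: 0.7
grasp_force: 0.0
```

servo_tool:
  rows:
    - [0,0,0,0,0,0.003,0]
    - [0,0,0,0,0,0.003,0]

```text
t: 7.68
ee_pos: [530.4, -235.9, 87.0]
orientation: [-2.165, -2.276, 0.0]
ft_force: [-0.5, -0.0, -0.0]
width: 0.4
grasp_force: 0.0
```

servo_tool:
  rows:
    - [0,0,0,0,0,0.004,0]
    - [0,0,0,0,0,0.004,0]

```text
t: 7.92
ee_pos: [530.4, -235.9, 86.2]
orientation: [-2.165, -2.276, 0.0]
ft_force: [-0.4, 0.4, 0.0]
width: 0.6
grasp_force: 0.0
```

servo_tool:
  rows:
    - [0,0,0,0,0,0.003,0]
    - [0,0,0,0,0,0.003,0]

```text
t: 8.18
ee_pos: [530.4, -235.9, 85.7]
orientation: [-2.165, -2.276, -0.0]
ft_force: [-0.0, -0.5, -0.7]
width: 0.8
grasp_force: 0.0
```

servo_tool:
  rows:
    - [0,0,0,0,0,0.003,0]
    - [0,0,0,0,0,0.003,0]

```text
t: 8.43
ee_pos: [530.4, -235.9, 85.0]
orientation: [-2.165, -2.276, 0.0]
ft_force: [-0.1, -1.1, -0.3]
width: 0.5
grasp_force: 0.0
```

Run:
```python
from h import *
o=ctrl.get_obs();print(o['ee_pos'],o['ft_force'])
grab('side')
P,im,d=cloud('side')
for u in(284,285,286): print([(r,P[r,u].round(0).tolist(),im[r,u].tolist()) for r in range(166,172)])
```

```text
[ 530.35545483 -235.90787006   85.01287999] [-0.12072888 -1.09297159 -0.28663281]
[(166, [534.0, -226.0, 117.0], [61, 37, 33]), (167, [533.0, -224.0, 115.0], [58, 32, 29]), (168, [533.0, -225.0, 110.0], [59, 34, 30]), (169, [532.0, -223.0, 107.0], [93, 70, 71]), (170, [535.0, -232.0, 97.0], [139, 147, 157]), (171, [532.0, -226.0, 97.0], [158, 169, 178])]
[(166, [529.0, -224.0, 120.0], [66, 39, 35]), (167, [527.0, -219.0, 119.0], [75, 41, 36]), (168, [529.0, -224.0, 112.0], [75, 42, 36]), (169, [527.0, -222.0, 109.0], [85, 59, 56]), (170, [525.0, -217.0, 109.0], [116, 106, 109]), (171, [529.0, -229.0, 96.0], [157, 169, 180])]
[(166, [526.0, -225.0, 121.0], [84, 45, 39]), (167, [525.0, -225.0, 117.0], [87, 47, 39]), (168, [524.0, -222.0, 115.0], [87, 45, 38]), (169, [525.0, -225.0, 109.0], [82, 45, 39]), (170, [523.0, -222.0, 107.0], [117, 102, 102]), (171, [526.0, -229.0, 97.0], [156, 167, 178])]
```

servo_tool:
  rows:
    - [0,0,0,0,0,0.004,0]
    - [0,0,0,0,0,0.004,0]

```text
t: 8.72
ee_pos: [530.4, -235.9, 84.2]
orientation: [-2.165, -2.276, 0.0]
ft_force: [-0.5, -0.4, 0.4]
width: 0.5
grasp_force: 0.0
```

servo_tool:
  rows:
    - [0,0,0,0,0,0.003,0]
    - [0,0,0,0,0,0.003,0]

```text
t: 8.98
ee_pos: [530.4, -235.9, 83.6]
orientation: [-2.165, -2.276, 0.0]
ft_force: [-0.1, -0.0, 0.5]
width: 0.2
grasp_force: 0.0
```

servo_tool:
  rows:
    - [0,0,0,0,0,0.003,0]
    - [0,0,0,0,0,0.003,0]

```text
t: 9.22
ee_pos: [530.4, -235.9, 83.0]
orientation: [-2.165, -2.276, 0.0]
ft_force: [0.0, 0.3, -0.3]
width: 0.1
grasp_force: 0.0
```

servo_tool:
  rows:
    - [0,0,0,0,0,0.003,0]
    - [0,0,0,0,0,0.003,0]

```text
t: 9.48
ee_pos: [530.3, -235.9, 82.4]
orientation: [-2.165, -2.276, 0.0]
ft_force: [-0.2, 0.7, 0.0]
width: 0.6
grasp_force: 0.0
```

servo_tool:
  rows:
    - [0,0,0,0,0,0.003,0]
    - [0,0,0,0,0,0.003,0]

```text
t: 9.72
ee_pos: [530.4, -235.9, 81.8]
orientation: [-2.165, -2.276, 0.0]
ft_force: [-0.1, 0.6, -0.0]
width: 0.4
grasp_force: 0.0
```

servo_tool:
  rows:
    - [0,0,0,0,0,0.003,0]
    - [0,0,0,0,0,0.003,0]

```text
t: 9.98
ee_pos: [530.4, -235.9, 81.2]
orientation: [-2.165, -2.276, 0.0]
ft_force: [-0.2, -0.8, 0.6]
width: 0.3
grasp_force: 0.0
```

servo_tool:
  rows:
    - [0,0,0,0,0,0.003,0]
    - [0,0,0,0,0,0.003,0]

```text
t: 10.22
ee_pos: [530.4, -235.9, 80.6]
orientation: [-2.165, -2.276, -0.0]
ft_force: [0.7, -0.1, -0.0]
width: 0.1
grasp_force: 0.0
```

Run:
```python
from h import *
o=ctrl.get_obs();print(o['ee_pos'],o['ft_force'])
a,_=grab('wrist');grab('side')
P,im,d=cloud('side')
for u in(284,286): print([(r,P[r,u].round(0).tolist(),im[r,u].tolist()) for r in range(167,173)])
cv2.imwrite('pics/g.png',cv2.cvtColor(np.hstack([cv2.resize(x,(400,500),interpolation=2) for x in(a[170:270,214:294],im[150:210,255:303])]),cv2.COLOR_RGB2BGR))
```

```text
[ 530.38506822 -235.94309228   80.62464832] [ 0.67300614 -0.07695212 -0.00211845]
[(167, [532.0, -223.0, 115.0], [59, 36, 30]), (168, [533.0, -226.0, 109.0], [59, 34, 30]), (169, [532.0, -224.0, 107.0], [62, 37, 34]), (170, [532.0, -226.0, 101.0], [76, 61, 61]), (171, [534.0, -230.0, 94.0], [139, 148, 156]), (172, [531.0, -226.0, 93.0], [158, 169, 171])]
[(167, [525.0, -223.0, 118.0], [86, 45, 37]), (168, [524.0, -222.0, 115.0], [86, 44, 36]), (169, [524.0, -224.0, 110.0], [105, 54, 44]), (170, [524.0, -224.0, 105.0], [83, 47, 42]), (171, [523.0, -223.0, 102.0], [118, 103, 103]), (172, [526.0, -230.0, 92.0], [156, 167, 174])]
```

View pics/g.png

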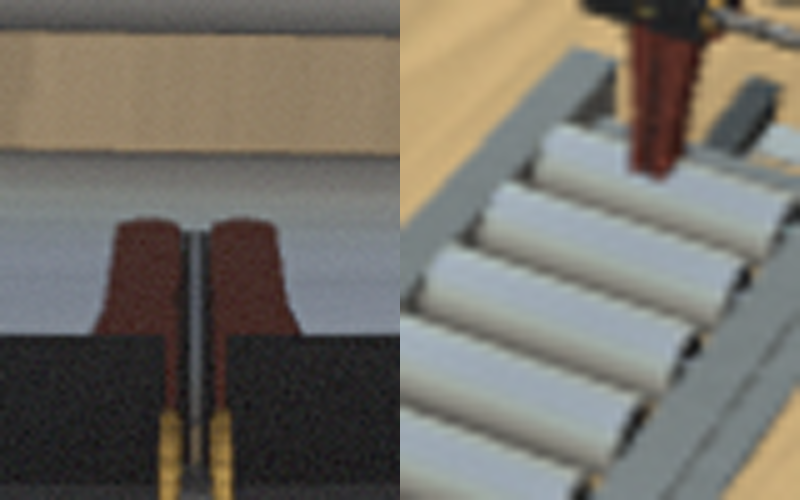

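servo_tool:
  rows:
    - [0,0,0,0,0,0.003,0]
    - [0,0,0,0,0,0.003,0]

```text
t: 10.58
ee_pos: [530.5, -236.0, 80.1]
orientation: [2.165, 2.276, 0.0]
ft_force: [-0.3, 0.3, 0.0]
width: 0.4
grasp_force: 0.4
```

servo_tool:
  rows:
    - [0,0,0,0,0,0.003,0]
    - [0,0,0,0,0,0.003,0]

```text
t: 10.82
ee_pos: [530.6, -236.1, 80.0]
orientation: [2.165, 2.276, 0.0]
ft_force: [-1.7, 0.2, 4.6]
width: 0.3
grasp_force: 2.6
```

servo_tool:
  rows:
    - [0,0,0,0.03,0,0,0]
    - [0,0,0,0.07,0,0,0]
    - [0,0,0,0.11,0,0,0]
    - [0,0,0,0.15,0,0,0]
    - [0,0,0,0.19,0,0,0]
    - [0,0,0,0.23,0,0,0]
    - [0,0,0,0.26,0,0,0]

```text
t: 11.7
ee_pos: [528.0, -183.5, 79.9]
orientation: [2.164, 2.276, 0.0]
ft_force: [-1.6, -0.5, 5.5]
width: 0.6
grasp_force: 2.6
```

```bash
python3 rel.py 518 23 80
```

```text
11.7 [ 528.  -183.5   79.9] F [-1.63 -0.53  5.54] q [-0.36  0.5   1.85 -0.    0.79 -0.41]
turn [0.0003 0.0002 0.0015] shift [ 1.0339e+00  2.0000e-03 -7.0000e-04]
```

Even 5.5 N on roller 2. Continue over the rest in two calls.

servo_tool:
  rows:
    - [0,0,0,0.04,0,0,0]
    - [0,0,0,0.09,0,0,0]
    - [0,0,0,0.14,0,0,0]
    - [0,0,0,0.19,0,0,0]
    - [0,0,0,0.24,0,0,0]
    - [0,0,0,0.29,0,0,0]
    - [0,0,0,0.34,0,0,0]
    - [0,0,0,0.39,0,0,0]
    - [0,0,0,0.44,0,0,0]
    - [0,0,0,0.49,0,0,0]

```text
t: 12.95
ee_pos: [523.0, -85.6, 79.9]
orientation: [2.165, 2.276, -0.0]
ft_force: [-1.3, 0.5, 5.6]
width: 0.4
grasp_force: 2.8
```

servo_tool:
  rows:
    - [0,0,0,0.04,0,0,0]
    - [0,0,0,0.08,0,0,0]
    - [0,0,0,0.12,0,0,0]

```text
t: 13.32
ee_pos: [521.5, -61.5, 79.3]
orientation: [-2.165, -2.276, 0.0]
ft_force: [0.6, 0.2, -0.6]
width: 0.5
grasp_force: 0.0
```

servo_tool:
  rows:
    - [0,0,0,0.05,0,0,0]
    - [0,0,0,0.1,0,0,0]
    - [0,0,0,0.15,0,0,0]
    - [0,0,0,0.2,0,0,0]
    - [0,0,0,0.25,0,0,0]
    - [0,0,0,0.3,0,0,0]
    - [0,0,0,0.35,0,0,0]
    - [0,0,0,0.4,0,0,0]

```text
t: 14.32
ee_pos: [517.8, 18.3, 79.9]
orientation: [2.165, 2.276, 0.0]
ft_force: [-1.3, -1.2, 6.8]
width: 0.5
grasp_force: 2.9
```

servo_tool:
  rows:
    - [0,0,0,0.05,0,0,0]
    - [0,0,0,0.1,0,0,0]
    - [0,0,0,0.13,0,0,0]

```text
t: 14.7
ee_pos: [516.2, 44.4, 79.3]
orientation: [-2.165, -2.277, 0.0]
ft_force: [-0.0, -0.5, -0.1]
width: 0.5
grasp_force: 0.0
```

servo_tool:
  rows:
    - [0,0,0,0,0,-0.15,0]
    - [0,0,0,0,0,-0.3,0]
    - [0,0,0,0,0,-0.4,0]
    - [0,0,0,0,0,-0.4,0]

```text
t: 15.2
ee_pos: [517.4, 43.9, 160.6]
orientation: [2.164, 2.275, 0.003]
ft_force: [-0.0, 0.6, 0.6]
width: 0.8
grasp_force: 0.0
```

servo_tool:
  rows:
    - [0,0,0,-0.2,0,0,0]
    - [0,0,0,-0.5,0,0,0]
    - [0,0,0,-0.75,0,0,0]
    - [0,0,0,-1,0,0,0]
    - [0,0,0,-1,0,0,0]

```text
t: 15.82
ee_pos: [525.9, -158.6, 158.1]
orientation: [-2.169, -2.271, 0.001]
ft_force: [0.5, 0.8, 0.3]
width: 0.4
grasp_force: 0.0
```

servo_tool:
  rows:
    - [0,0,0,-0.2,0,0,0]
    - [0,0,0,-0.4,0,0,0]
    - [0,0,0,-0.56,0,0,0]
    - [0,0,0,-0.56,0,0,0]

```text
t: 16.32
ee_pos: [531.7, -268.3, 158.3]
orientation: [-2.166, -2.273, 0.0]
ft_force: [-0.8, 0.7, 0.1]
width: 0.7
grasp_force: 0.0
```

Run:
```python
from h import *
from rel import rel
rel([532,-267,79.4])
grab('side')
P,im,d=cloud('side'); m=(d>0)&(P[...,2]>94)&(P[...,2]<106)
c,l,s,ce=cv2.connectedComponentsWithStats(m.astype(np.uint8))
for k in range(1,c):
    q=P[l==k]
    if s[k,4]>40 and abs(q.mean(0)[0]-520)<40: print(s[k],q.mean(0).round(1))
```

```text
16.325 [ 531.7 -268.3  158.3] F [-0.77  0.66  0.12] q [-0.49  0.43  1.73  0.    0.98 -0.54]
turn [-0.0007 -0.0005  0.    ] shift [0.006  0.0023 0.3944]
[272 165  30  12 113] [ 526.5 -235.    97.3]
[266 172  31  13 132] [ 523.1 -183.    97.2]
[258 179  33  14 149] [ 523.  -130.7   97.2]
[251 187  33  14 149] [520.8 -79.9  97.5]
[243 196  34  16 172] [519.2 -27.3  97.4]
[235 205  35  16 191] [517.1  24.2  97.4]
[224 219  31  15  94] [513.   98.5 100.1]
```

Bed has not moved. Repeat the stroke over roller 1 fully, then onward over roller 2.

servo_tool:
  rows:
    - [0,0,0,0,0,0.15,0]
    - [0,0,0,0,0,0.3,0]
    - [0,0,0,0,0,0.37,0]
    - [0,0,0,0,0,0.394,0]
    - [0,0,0,0,0,0.394,0]

```text
t: 17.0
ee_pos: [532.4, -267.6, 81.0]
orientation: [2.165, 2.276, 0.0]
ft_force: [0.1, -0.9, -0.6]
width: 0.4
grasp_force: 0.0
```

servo_tool:
  rows:
    - [0,0,0,0.04,0,0,0]
    - [0,0,0,0.08,0,0,0]
    - [0,0,0,0.12,0,0,0]
    - [0,0,0,0.16,0,0,0]

```text
t: 17.5
ee_pos: [530.5, -235.3, 80.9]
orientation: [2.165, 2.276, 0.0]
ft_force: [1.4, 0.4, 0.9]
width: 0.7
grasp_force: 0.0
```

servo_tool:
  rows:
    - [0,0,0,0.04,0,0,0]
    - [0,0,0,0.08,0,0,0]
    - [0,0,0,0.12,0,0,0]
    - [0,0,0,0.12,0,0,0]

```text
t: 18.0
ee_pos: [529.1, -211.4, 80.7]
orientation: [-2.164, -2.277, 0.0]
ft_force: [0.6, -1.0, 0.4]
width: 0.8
grasp_force: 0.0
```

servo_tool:
  rows:
    - [0,0,0,0,0,-0.02,0]
    - [0,0,0,-0.15,0,-0.02,0]
    - [0,0,0,-0.28,0,-0.01,0]
    - [0,0,0,-0.28,0,0.007,0]
    - [0,0,0,-0.28,0,0.007,0]

```text
t: 18.62
ee_pos: [531.4, -267.4, 78.9]
orientation: [-2.165, -2.275, 0.0]
ft_force: [0.2, 0.2, 0.2]
width: 0.5
grasp_force: 0.0
```

servo_tool:
  rows:
    - [0,0,0,0.04,0,0,0]
    - [0,0,0,0.08,0,0,0]
    - [0,0,0,0.12,0,0,0]
    - [0,0,0,0.16,0,0,0]

```text
t: 19.12
ee_pos: [530.6, -235.0, 79.9]
orientation: [2.164, 2.277, 0.0]
ft_force: [-1.8, -1.2, 6.2]
width: 0.3
grasp_force: 2.7
```

servo_tool:
  rows:
    - [0,0,0,0.04,0,0,0]
    - [0,0,0,0.08,0,0,0]
    - [0,0,0,0.12,0,0,0]
    - [0,0,0,0.12,0,0,0]

```text
t: 19.62
ee_pos: [529.0, -211.2, 79.0]
orientation: [-2.164, -2.277, 0.0]
ft_force: [-0.5, -0.0, 0.5]
width: 0.3
grasp_force: 0.0
```

Full pass over roller 1 done with contact; lift clear and hand in.

servo_tool:
  rows:
    - [0,0,0,0,0,-0.2,0]
    - [0,0,0,0,0,-0.4,0]
    - [0,0,0,0,0,-0.6,0]
    - [0,0,0,0,0,-0.6,0]
    - [0,0,0,0,0,-0.6,0]
    - [0,0,0,0,0,-0.6,0]

```text
t: 20.38
ee_pos: [528.2, -211.6, 197.7]
orientation: [-2.164, -2.274, 0.002]
ft_force: [-0.5, 0.3, 0.2]
width: 0.4
grasp_force: 0.0
```

```bash
python3 -c "
from workcell import ctrl
o=ctrl.get_obs();print(o['t'],o['ee_pos'],o['ft_force']);print(ctrl.close_job())"
```

```text
20.375 [ 528.22352395 -211.6420667   197.67881294] [-0.46870985  0.30982775  0.23154208]
the job is handed in; nothing more can be done
None
```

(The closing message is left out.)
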